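# Shut the marked gas valve under the sliding cover

### The job

On the grey valve box, gently slide the flat cover to the right, all the way aside onto the deck, by pushing its ridge with the fingertips, and leave it there. Then, in the uncovered well, push the handle with the round ball knob, gently too, to the back as far as it goes, so that this valve is shut; leave the plain-bar handle beside it open. Only push: do not grip or lift anything, and do not disturb the vials, the bottle and the roll standing close round the box.

Things in the scene. Friction and masses are not known exactly. Their poses are not given: they have to be found in the camera images.
- valve_box: fixed grey bench box for two gas valves, 168 (x) by 270 (y) by 80 mm tall; origin at the centre of its underside, z up, x to the back of the table, y to the left. Guide rails along both long sides (inner faces at x = -76 and +76 mm) and stops at both ends (inner faces at y = -131 and +131 mm) rise to z = 80 mm.
- box_deck (a point): centre of the box's right half, a solid flat deck at z = 72 mm of the box, y -131 to +5 mm; the cover is parked on it.
- box_well (a point): centre of the floor (z = 12 mm of the box) of the open-topped well that is the box's left half, x -64 to +64 mm, y +5 to +129 mm of the box; both valves stand in it, hidden by the cover.
- cover: loose flat aluminium cover between the box's rails, slides along the box's y; 141 (x) by 126 (y) by 5 mm, 0.25 to 0.5 kg, a few newtons move it; origin at the centre of its underside, axes as the box's. It starts over the well, origin at box y +54 to +65 mm, z 72 mm; at the right stop it lies on the deck at box y = -68 mm.
- cover_ridge (a point): middle of the top of the cover's finger ridge, 17 mm above the cover's origin: the ridge is 80 mm long (x), 12 mm thick (y) and rises 12 mm above the plate, at the cover's middle.
- ball_valve: fixed foot of the marked valve, 28 mm across, on the well's floor under the cover at box x = +6 mm, y = +37 or +97 mm (the other valve has the other place); axes as the box's; origin under its centre on the well's floor. The lever's pivot axis runs along y, 10 mm above this origin.
- ball_valve_tip (a point): centre of the round ball knob, 18 mm across, that marks the handle to be closed; it is the end of a thin lever, 36 mm from the pivot.
- ball_valve_lever (a joint): angle of the ball-knob lever, rad: at 0 (open) it leans 0.2 from upright towards the robot (-x of the box); grows as it is pushed to the back (+x), to a stop at 1.25 (shut), where it leans back 1.05 and the ball's centre is 31 mm behind and 18 mm above the pivot. Starts at 0 to 0.2. Stiff (0.06 N m): stays where it is left.
- bar_valve: fixed foot of the other valve, same as ball_valve, in the other place of the well.
- bar_valve_tip (a point): point at the end part of the other lever, 36 mm from its pivot; this lever ends in a plain flat bar 12 mm wide, 6 mm thick, that ends 44 mm from the pivot, without a ball.
- bar_valve_lever (a joint): angle of the plain-bar lever, same meaning as ball_valve_lever; starts at 0 to 0.2 and is to be left open.
- film_roll: roll of white sealing film standing on end, 54 mm across, 52 tall, beyond the right end of the box; origin at the centre of its underside; to be left alone
- vial_1: small clear vial, 23 mm across, 46 tall, behind the left end of the box; origin at the centre of its underside; to be left alone
- vial_2: small brown vial, 23 mm across, 42 tall, beside the left end of the box; origin at the centre of its underside; to be left alone
- kit_bottle_6: small white bottle, 28 mm across, 70 tall, behind the left half of the box; origin at the centre of its underside; to be left alone

How it is judged:
By the outcome, as a careful person would: the job done as asked, in the order asked, and still so for the second after the job is handed in, with the robot touching nothing.
It also fails if it takes over 42 s, if anything falls off the work surface, if the arm or the gripper's body presses on something with over 40 N, if the wrist force passes 120 N, or if a joint passes its speed limit or range.

### The arm

A 6-joint arm with a two-finger parallel gripper is mounted at the origin on a cart in front of the work surface, level with it; the furniture and walls round the work are solid. World frame = base frame: x ahead of the robot, y to its left, z up, the work surface at z = 0. Lengths are in m, angles in rad, forces in N, time in s.
With the tool pointing down it reaches from about 0.3 to 0.85 m from the base axis. Payload 5.4 kg.
Tool frame: the origin (TCP) lies at the very end of the fingers, on their centre line; the grasp point (between the pads) lies 19 mm behind it; z points along the fingers, y is the line along which they close (so a half turn about z gives the same grasp; the last joint's range is limited). The gripper opens to 85 mm and grips with 20 to 120 N. Pads are 22 mm wide; open, the fingers measure 114 mm over their backs; the gripper's body (76 mm by 85 mm) begins 54 mm behind the grasp point. The pads swing forward as they close: fully open they stand 13 mm farther back than shut.
Start: joints at [-1.519, 0.158, 1.597, -0, 1.386, -0.21], TCP at [0.149, -0.555, 0.231] pointing down, gripper open.
Joint ranges: [-2.91, 2.91], [-0.94, 2.29], [0.18, 2.7], [-1.29, 4.43], [0.17, 2.64], [-3, 3]. Speed limits (rad/s): [2.57, 2.57, 3.14, 3.14, 3.14, 3.14].

### API

Orientations are given as a unit quaternion [w, x, y, z].
In Python, from cell import env gives the robot as it stands.
- The arm moves only by the tool send_rows, never from a script. Its argument "motion" is a list of rows, each a list of 6 numbers: the shift along the tool's x, y, z as a fraction of full scale, then the turn, a rotation vector about the tool's x, y, z as a fraction of full scale. In form: [[x, y, z, rx, ry, rz], ...]. A call has 1 to 12 rows; each row is the pose to reach, as a shift and turn from the pose commanded when the call began, along the tool's axes at that moment, turning the shorter way round; what a row does not reach only later rows make up. Full scale, the value 1, is 500 mm for a shift and pi rad for a turn. A row lasts 1/12 s, in which the tool goes at most 41.7 mm and 7.16 degrees, less where a joint would pass 70% of its speed; a pose out of reach is approached as far as the arm can. A call with a number of a shift or a turn outside -1 to 1 is refused whole. A call with a gripper value outside its range is refused whole. "fingers" is the opening, from 0 (shut) to 1 (fully open), set as the call begins (left out, the last holds). The fingers move at their own pace and stop on an object; "newtons" is the grip in N (left out, the last holds). Time passes only in rows, so rows that repeat a pose let the fingers close. It gives the time, the measured TCP pose, the force, the opening and the grip force at its end, in the units of the state.
- env.sense(): the state, without advancing time (a new reading comes with each control period).
- env.get_image(name): name is "scene" or "top" or "wrist"; returns a dict with "img" (420x560x3 uint8, blue, green, red), "camera_matrix" (3x3 intrinsics, pixels), "k1" (the pictures are not rectified: a ray, as slopes to the right and down, at radius r is drawn at 1 + k1 r^2 times it, then the intrinsics apply), "R" (3x3) and "t" (3): a world point X has camera coordinates R X + t. Camera axes: x right, y down, z forward; pixel columns grow to the right and rows downward; lengths in m; the calibration is good to about 2 mm. A picture is of the moment at which its call begins. There is no depth.
- env.hand_in(): hands the job in; it is judged then, once.
The state is a dict: "t": time; "joint_positions": joint angles; "dq": joint speeds; "joint_torque": joint torques, N m; "tool_pos": TCP position; "tool_rot": TCP orientation; "force": force on the tool from outside, world axes, zero at the start; "ft_torque": the same for the moment, N m; "width": finger opening in m; "grip_force": force on a finger pad.
Only numpy, scipy, OpenCV 4.12 (cv2) and the standard library are available. Lean on these libraries where they do the work, as an engineer would, in place of code of your own. Each camera call takes 0.05 s, during which the arm holds its last target. There are 200 camera calls.

## Working session

There is one attempt and no reset: what is moved stays moved. The work goes in short steps, Python scripts to look and compute and a tool call to move; the robot and the scene stay as the last step left them, time stands still between calls to the robot, and variables do not carry over. Pictures are saved under pics/ and viewed, at most 10 in all, crops included, and the job is handed in when it is done.

Besides the shell and the picture viewer there is one more tool, called after "Request:" in YAML: its name, and indented under it one key for each argument. send_rows: Moves the arm, as the interface text tells. Shift numbers are shares of 500 mm and turn numbers shares of pi rad, none past 1 either way. Its arguments: {"type":"object","properties":{"motion":{"type":"array","items":{"type":"array","items":{"type":"number","minimum":-1,"maximum":1}}},"fingers":{"type":"number"},"newtons":{"type":"number"}},"required":["motion"]}

```bash
mkdir -p pics; ls
cat > h.py <<'E'
import numpy as np, cv2
from cell import env
def grab(n,f=None):
    d=env.get_image(n)
    if f: cv2.imwrite('pics/'+f,d['img'])
    return d
def ray(d,u,v):
    K=np.array(d['camera_matrix'],float);k=d['k1']
    p=cv2.undistortPoints(np.array([[[u,v]]],float),K,np.array([k,0,0,0.]))[0,0]
    R=np.array(d['R']);t=np.array(d['t'])
    return -R.T@t, R.T@np.array([p[0],p[1],1.])
def onz(d,u,v,z):
    c,r=ray(d,u,v); return c+r*(z-c[2])/r[2]
def proj(d,X):
    R=np.array(d['R']);t=np.array(d['t']);K=np.array(d['camera_matrix'],float)
    return cv2.projectPoints(np.array([X],float),cv2.Rodrigues(R)[0],t,K,np.array([d['k1'],0,0,0.]))[0][0,0]
E
python3 - <<'E'
from h import *
a=grab('top','top0.png'); b=grab('scene','scene0.png')
for d in (a,b): print(-np.array(d['R']).T@d['t'],d['k1'],d['camera_matrix'])
print(env.sense())
E
```

```text
pics
[0.4240181  0.03966077 1.2328973 ] 0.03551469409294964 [[530.99605259   0.         278.14671639]
 [  0.         530.99605259 208.88150887]
 [  0.           0.           1.        ]]
[-0.06380745  0.7004759   0.73131931] -0.1392003983640509 [[545.43575401   0.         290.37163088]
 [  0.         545.43575401 213.74063009]
 [  0.           0.           1.        ]]
{'t': 0.1, 'joint_positions': array([-1.51912243e+00,  1.58978531e-01,  1.59811506e+00, -1.28535833e-05,
        1.38624080e+00, -2.10095823e-01]), 'dq': array([-1.70147440e-03, -3.01337367e-03, -4.77980130e-03,  2.13430131e-06,
       -3.66524849e-04,  8.10677715e-04]), 'joint_torque': array([-7.45381612e-05, -3.96992004e+01, -3.32338679e+01, -1.78239261e-04,
        4.23325881e-03, -8.66872568e-06]), 'tool_pos': array([ 0.14875319, -0.55484982,  0.2304152 ]), 'tool_rot': array([-8.68640208e-04,  9.91446267e-01,  1.30512608e-01,  6.26136059e-05]), 'force': array([-1.39634567, -0.5047633 ,  0.12662693]), 'ft_torque': array([0.04019985, 0.00355134, 0.01945523]), 'grip_force': 0.0, 'width': 0.08545731051505452}
```

View pics/top0.png

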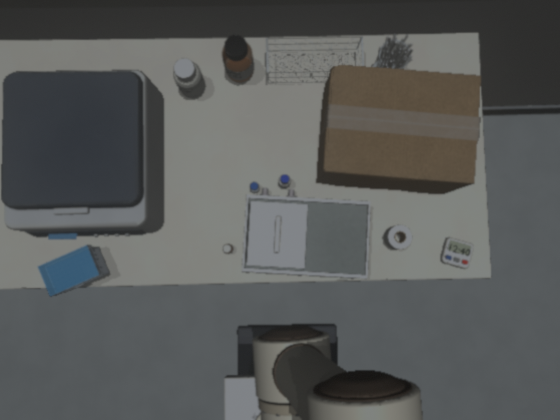

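View pics/scene0.png

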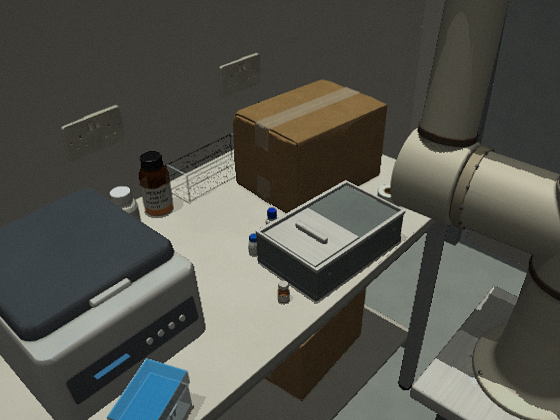

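The top view shows the box at about cols 245–370, rows 196–277. The cover is on its left half with the ridge at about (278,234), vials at (255,187), (285,181) and (228,249), and the roll at (399,237).

Run:
```python
from h import *
a=cv2.imread('pics/top0.png')[165:290,210:420]
a=cv2.convertScaleAbs(a,alpha=1.6)
cv2.imwrite('pics/c0.png',cv2.resize(a,None,fx=3.8,fy=3.8,interpolation=cv2.INTER_CUBIC))
d=grab('top')
for n,u,v in [('lb',247,197),('rb',371,200),('rf',369,277),('lf',243,273)]: print(n,onz(d,u,v,.08))
print('ridge',onz(d,278,234,.089))
```

```text
lb [0.54981936 0.09568714 0.08      ]
rb [ 0.53753876 -0.17477818  0.08      ]
rf [ 0.37093335 -0.16423384  0.08      ]
lf [0.38536412 0.10703353 0.08      ]
ridge [0.46733573 0.02989362 0.089     ]
```

View pics/c0.png

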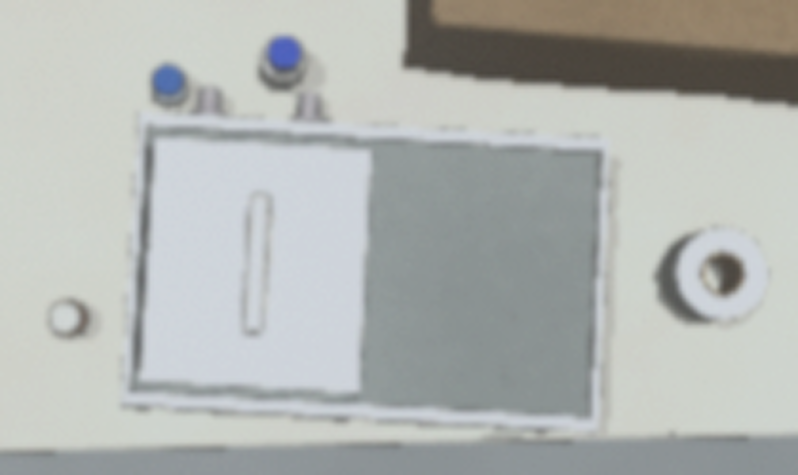

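The box corners are clear in this crop: (142,118), (608,142), (602,430) and (122,405). The ridge ends are at (258,192) and (253,333). Next I fit a rigid box pose.

```bash
cat >> h.py <<'E'
def fitbox(d):
    px=[(142,118),(608,142),(602,430),(122,405)]
    W=np.array([onz(d,u/3.8+210-.3,v/3.8+165-.3,.08)[:2] for u,v in px])
    B=np.array([(84,135),(84,-135),(-84,-135),(-84,135)])/1000
    c=W.mean(0); H=(B-0).T@(W-c); th=np.arctan2(H[0,1]-H[1,0],H[0,0]+H[1,1])
    R=np.array([[np.cos(th),-np.sin(th)],[np.sin(th),np.cos(th)]])
    return c,R,th,(B@R.T+c-W)*1000
E
python3 - <<'E'
from h import *
d=grab('top'); c,R,th,res=fitbox(d)
print(c,th,res)
f=lambda u,v,z:R.T@(onz(d,u/3.8+210-.3,v/3.8+165-.3,z)[:2]-c)*1000
print('ridge',f(258,192,.089),f(253,333,.089),'edge',f(372,150,.077),f(360,395,.077))
print('inner',f(148,130,.08),f(600,150,.08),f(590,415,.08),f(135,390,.08))
E
```

```text
[ 0.46096524 -0.03225266] -0.0727210449612573 [[ 1.99863061  0.79572736]
 [ 1.86992737 -1.22090922]
 [-1.76189918  1.47934396]
 [-2.1066588  -1.0541621 ]]
ridge [42.27098544 65.38223362] [-37.62608085  64.1326764 ] edge [70.74114125  1.04726479] [-69.58938954   1.43322815]
inner [ 75.32539252 130.23735373] [  77.19781352 -129.50219627] [ -74.05443566 -129.25655154] [-73.16893027 129.32574606]
```

```bash
cat >> h.py <<'E'
from scipy.spatial.transform import Rotation as Ro
C=np.array([0.461,-0.0323]);TH=-0.0727
def row(bx,by,z,s=None):
    "row from the present pose to box (bx,by mm), world z mm, tool x along box x, pointing down"
    s=s or env.sense(); q=s['tool_rot']; T=Ro.from_quat([q[1],q[2],q[3],q[0]])
    G=Ro.from_euler('z',TH)*Ro.from_euler('x',np.pi)
    w=Ro.from_euler('z',TH).apply([bx/1000,by/1000,0])+[*C,z/1000]
    return np.round(np.r_[T.inv().apply(w-s['tool_pos'])/.5,(T.inv()*G).as_rotvec()/np.pi],4)
def inbox():
    s=env.sense(); p=Ro.from_euler('z',-TH).apply(s['tool_pos']-[*C,0])*1000
    print('t',s['t'],'box mm',p.round(1),'F',s['force'].round(1),'w',s['width'])
E
python3 -c "
from h import *
print(row(0,95,200),row(0,0,200))"
```

```text
[ 9.3610e-01 -1.0277e+00  6.2800e-02 -4.0000e-04 -0.0000e+00  1.0650e-01] [ 8.737e-01 -8.482e-01  6.260e-02 -4.000e-04 -0.000e+00  1.065e-01]
```

Request:
send_rows:
  motion:
    - [0.8737, -0.8482, 0.06, -0.0004, 0, 0.1065]
    - [0.8737, -0.8482, 0.06, -0.0004, 0, 0.1065]
    - [0.8737, -0.8482, 0.06, -0.0004, 0, 0.1065]
    - [0.8737, -0.8482, 0.06, -0.0004, 0, 0.1065]
    - [0.8737, -0.8482, 0.06, -0.0004, 0, 0.1065]
    - [0.8737, -0.8482, 0.06, -0.0004, 0, 0.1065]
    - [0.8737, -0.8482, 0.06, -0.0004, 0, 0.1065]
    - [0.8737, -0.8482, 0.06, -0.0004, 0, 0.1065]
    - [0.8737, -0.8482, 0.06, -0.0004, 0, 0.1065]
    - [0.8737, -0.8482, 0.06, -0.0004, 0, 0.1065]
    - [0.8737, -0.8482, 0.06, -0.0004, 0, 0.1065]
    - [0.8737, -0.8482, 0.06, -0.0004, 0, 0.1065]
  fingers: 0
  newtons: 20

```text
t: 1.2
tool_pos: [0.4055, -0.1247, 0.2068]
tool_rot: [0.001, 0.999, -0.036, 0.0]
force: [0.3, -0.4, -0.5]
width: 0.0004
grip_force: 0.0
```

```bash
python3 -c "
from h import *
inbox();print(row(0,95,200))"
```

```text
t 1.2 box mm [-48.7 -96.2 206.8] F [ 0.3 -0.4 -0.5] w 0.0004330037589624247
[ 9.730e-02 -3.824e-01  1.300e-02  5.000e-04 -3.000e-04 -1.000e-04]
```

Request:
send_rows:
  motion:
    - [0.02, -0.08, 0.01, 0, 0, 0]
    - [0.04, -0.15, 0.013, 0, 0, 0]
    - [0.06, -0.22, 0.013, 0, 0, 0]
    - [0.08, -0.29, 0.013, 0, 0, 0]
    - [0.09, -0.35, 0.013, 0, 0, 0]
    - [0.0973, -0.3824, 0.013, 0, 0, 0]
    - [0.0973, -0.3824, 0.013, 0, 0, 0]
    - [0.0973, -0.3824, 0.013, 0, 0, 0]
    - [0.0973, -0.3824, 0.013, 0, 0, 0]

```text
t: 1.95
tool_pos: [0.467, 0.0598, 0.1998]
tool_rot: [0.001, 0.999, -0.037, -0.0]
force: [-0.5, -0.6, -0.3]
width: -0.0
grip_force: 0.0
```

```bash
python3 -c "
from h import *
inbox();print(row(0,95,81));grab('wrist','w1.png')"
```

```text
t 1.95 box mm [ -0.7  92.3 199.8] F [-0.5 -0.6 -0.3] w -2.4213978937604797e-05
[ 1.400e-03 -5.800e-03  2.376e-01  5.000e-04  1.000e-04 -1.000e-04]
```

View pics/w1.png

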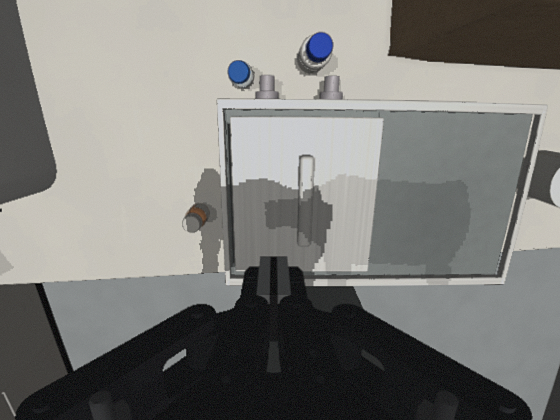

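The wrist view shows the closed fingers to the left of the ridge (ridge cols 298–314, rows 155–247). I'll cross-check positions with this camera.

```bash
python3 -c "
from h import *
d=grab('wrist')
f=lambda u,v,z:(Ro.from_euler('z',-TH).apply(onz(d,u,v,z)-[*C,0])*1000).round(1)
print('ridge',f(306.5,155,.089),f(305,246,.089),'edge',f(383,119,.077),f(368,271,.077))
print('corners',f(219,98,.08),f(547,104,.08),f(508,286,.08),f(227,286,.08))
print(row(0,95,81))"
```

```text
ridge [42.9 65.9 89. ] [-36.6  64.7  89. ] edge [70.8  2.9 77. ] [-68.2   2.6  77. ]
corners [ 86.7 135.4  80. ] [  85.4 -133.1   80. ] [ -84.9 -138.3   80. ] [-82.3 136.7  80. ]
[ 0.0011 -0.0065  0.2378  0.0005 -0.     -0.0006]
```

Request:
send_rows:
  motion:
    - [0, -0.006, 0.05, 0, 0, 0]
    - [0, -0.006, 0.1, 0, 0, 0]
    - [0, -0.006, 0.15, 0, 0, 0]
    - [0, -0.006, 0.19, 0, 0, 0]
    - [0, -0.006, 0.215, 0, 0, 0]
    - [0, -0.006, 0.228, 0, 0, 0]
    - [0, -0.006, 0.234, 0, 0, 0]
    - [0, -0.006, 0.2376, 0, 0, 0]
    - [0, -0.006, 0.2376, 0, 0, 0]
    - [0, -0.006, 0.2376, 0, 0, 0]

```text
t: 2.88
tool_pos: [0.4684, 0.0631, 0.0822]
tool_rot: [0.001, 0.999, -0.037, 0.001]
force: [0.1, 0.0, 0.6]
width: -0.0
grip_force: 0.0
```

```bash
python3 -c "
from h import *
inbox();print(row(0,60,81))"
```

```text
t 2.8833 box mm [ 0.4 95.7 82.2] F [0.1 0.  0.6] w -3.297629844488337e-05
[-0.0008  0.0713  0.0024  0.0004 -0.0007 -0.0001]
```

Request:
send_rows:
  motion:
    - [0, 0.007, 0, 0, 0, 0]
    - [0, 0.014, 0.001, 0, 0, 0]
    - [0, 0.02, 0.001, 0, 0, 0]
    - [0, 0.026, 0.001, 0, 0, 0]
    - [0, 0.033, 0.001, 0, 0, 0]
    - [0, 0.04, 0.001, 0, 0, 0]
    - [0, 0.048, 0.001, 0, 0, 0]
    - [0, 0.056, 0.001, 0, 0, 0]
    - [0, 0.064, 0.001, 0, 0, 0]
    - [0, 0.072, 0.001, 0, 0, 0]
    - [0, 0.08, 0.001, 0, 0, 0]
    - [0, 0.088, 0.001, 0, 0, 0]

```text
t: 3.88
tool_pos: [0.4644, 0.0191, 0.0808]
tool_rot: [0.001, 0.999, -0.036, 0.0]
force: [0.4, 2.5, 1.5]
width: 0.0003
grip_force: 1.7
```

```bash
python3 -c "
from h import *
inbox();print(row(0,-46,81)); d=grab('top','t2.png')
cv2.imwrite('pics/t2c.png',cv2.resize(d['img'][165:290,210:420],None,fx=3.5,fy=3.5))"
```

```text
t 3.8833 box mm [-0.4 51.5 80.8] F [0.4 2.5 1.5] w 0.00027528777161969087
[ 8.00e-04  1.95e-01 -2.00e-04  4.00e-04 -1.00e-04 -0.00e+00]
```

View pics/t2c.png

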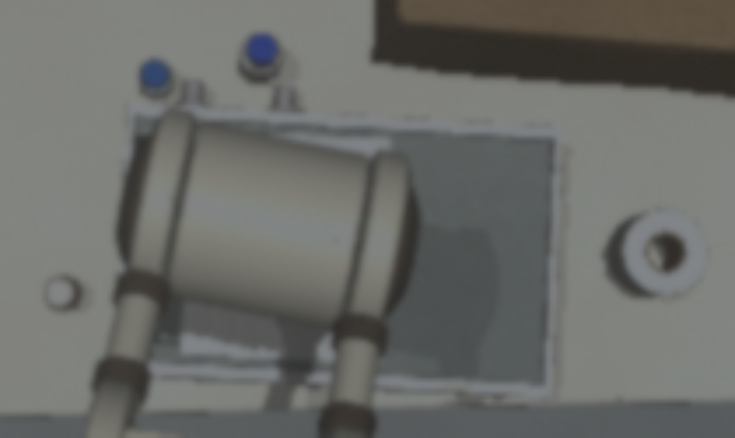

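The top view is mostly hidden by the wrist, but the cover's edge has moved right. The push force is about 2.5 N.

Request:
send_rows:
  motion:
    - [0, 0.01, 0, 0, 0, 0]
    - [0, 0.02, 0, 0, 0, 0]
    - [0, 0.03, 0, 0, 0, 0]
    - [0, 0.04, 0, 0, 0, 0]
    - [0, 0.05, 0, 0, 0, 0]
    - [0, 0.06, 0, 0, 0, 0]
    - [0, 0.07, 0, 0, 0, 0]
    - [0, 0.08, 0, 0, 0, 0]
    - [0, 0.09, 0, 0, 0, 0]
    - [0, 0.1, 0, 0, 0, 0]
    - [0, 0.11, 0, 0, 0, 0]
    - [0, 0.12, 0, 0, 0, 0]

```text
t: 4.93
tool_pos: [0.4599, -0.0409, 0.0808]
tool_rot: [0.001, 0.999, -0.036, 0.0]
force: [-0.6, 3.9, 1.1]
width: 0.0003
grip_force: 1.8
```

Request:
send_rows:
  motion:
    - [0, 0.01, 0, 0, 0, 0]
    - [0, 0.02, 0, 0, 0, 0]
    - [0, 0.028, 0, 0, 0, 0]
    - [0, 0.035, 0, 0, 0, 0]
    - [0, 0.041, 0, 0, 0, 0]
    - [0, 0.046, 0, 0, 0, 0]
    - [0, 0.05, 0, 0, 0, 0]
    - [0, 0.054, 0, 0, 0, 0]
    - [0, 0.057, 0, 0, 0, 0]
    - [0, 0.06, 0, 0, 0, 0]

```text
t: 5.77
tool_pos: [0.4577, -0.0704, 0.0808]
tool_rot: [0.001, 0.999, -0.036, 0.0]
force: [0.2, 2.5, 1.4]
width: -0.0001
grip_force: 1.6
```

```bash
python3 -c "
from h import *
inbox();print(row(0,-48,81)); d=grab('wrist','w3.png')"
```

```text
t 5.7667 box mm [ -0.5 -38.2  80.8] F [0.2 2.5 1.4] w -5.397053323361319e-05
[ 0.001   0.0196 -0.0004  0.0004 -0.     -0.    ]
```

View pics/w3.png

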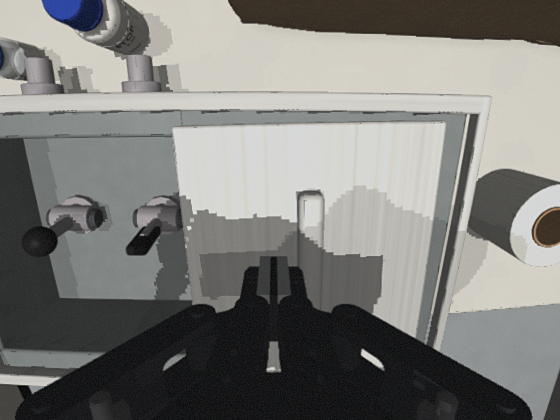

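The cover is now mostly on the deck: its right edge is at col 444 and the stop at about col 467. The ball knob is on the left handle at (40,242), so the ball valve is at y=+97. The bar is at about (148,238). I continue the push slowly.

Request:
send_rows:
  motion:
    - [0, 0.004, 0, 0, 0, 0]
    - [0, 0.007, 0, 0, 0, 0]
    - [0, 0.01, 0, 0, 0, 0]
    - [0, 0.013, 0, 0, 0, 0]
    - [0, 0.015, 0, 0, 0, 0]
    - [0, 0.017, 0, 0, 0, 0]
    - [0, 0.017, 0, 0, 0, 0]

```text
t: 6.4
tool_pos: [0.4572, -0.0789, 0.0808]
tool_rot: [0.001, 0.999, -0.036, 0.0]
force: [0.1, 3.2, 1.1]
width: 0.0001
grip_force: 1.4
```

```bash
python3 -c "
from h import *
inbox(); d=grab('wrist','w4.png')
f=lambda u,v,z:(Ro.from_euler('z',-TH).apply(onz(d,u,v,z)-[*C,0])*1000).round(1)
g=cv2.cvtColor(d['img'],cv2.COLOR_BGR2GRAY)
print([(c,int(g[150:180,c].mean())) for c in range(290,490,3)])
print([(c,f(c,165,.077)[1]) for c in range(290,490,10)])"
```

```text
t 6.4 box mm [ -0.5 -46.7  80.8] F [0.1 3.2 1.1] w 5.0077426154944614e-05
[(290, 213), (293, 213), (296, 214), (299, 213), (302, 214), (305, 213), (308, 213), (311, 213), (314, 213), (317, 213), (320, 213), (323, 213), (326, 212), (329, 212), (332, 213), (335, 213), (338, 212), (341, 211), (344, 212), (347, 213), (350, 213), (353, 208), (356, 208), (359, 213), (362, 213), (365, 212), (368, 213), (371, 212), (374, 212), (377, 208), (380, 211), (383, 213), (386, 213), (389, 211), (392, 207), (395, 209), (398, 212), (401, 210), (404, 209), (407, 209), (410, 210), (413, 209), (416, 207), (419, 203), (422, 208), (425, 208), (428, 207), (431, 211), (434, 210), (437, 210), (440, 199), (443, 156), (446, 77), (449, 76), (452, 145), (455, 204), (458, 206), (461, 200), (464, 206), (467, 201), (470, 194), (473, 185), (476, 179), (479, 171), (482, 166), (485, 162), (488, 158)]
[(290, np.float64(-53.9)), (300, np.float64(-58.6)), (310, np.float64(-63.3)), (320, np.float64(-68.0)), (330, np.float64(-72.7)), (340, np.float64(-77.4)), (350, np.float64(-82.1)), (360, np.float64(-86.8)), (370, np.float64(-91.5)), (380, np.float64(-96.3)), (390, np.float64(-101.0)), (400, np.float64(-105.8)), (410, np.float64(-110.6)), (420, np.float64(-115.4)), (430, np.float64(-120.3)), (440, np.float64(-125.1)), (450, np.float64(-130.0)), (460, np.float64(-134.9)), (470, np.float64(-139.9)), (480, np.float64(-144.9))]
```

Request:
send_rows:
  motion:
    - [0, 0.002, 0, 0, 0, 0]
    - [0, 0.004, 0, 0, 0, 0]
    - [0, 0.005, 0, 0, 0, 0]
    - [0, 0.006, 0, 0, 0, 0]
    - [0, 0.007, 0, 0, 0, 0]
    - [0, 0.007, 0, 0, 0, 0]

```text
t: 6.95
tool_pos: [0.4573, -0.081, 0.0808]
tool_rot: [-0.001, 0.999, -0.037, 0.001]
force: [2.9, 9.9, 2.5]
width: -0.0002
grip_force: 4.6
```

Request:
send_rows:
  motion:
    - [0, 0.001, 0, 0, 0, 0]
    - [0, 0.002, 0, 0, 0, 0]
    - [0, 0.002, 0, 0, 0, 0]

```text
t: 7.2
tool_pos: [0.4573, -0.0812, 0.0808]
tool_rot: [-0.002, 0.999, -0.037, 0.001]
force: [4.4, 12.8, 2.6]
width: -0.0002
grip_force: 6.4
```

Force has risen to about 12 N, so the cover is at the stop. I back off, lift, and look at the levers.

Request:
send_rows:
  motion:
    - [0, -0.015, 0, 0, 0, 0]
    - [0, -0.03, 0, 0, 0, 0]
    - [0, -0.045, -0.02, 0, 0, 0]
    - [-0.02, -0.08, -0.06, 0, 0, 0]
    - [-0.04, -0.13, -0.11, 0, 0, 0]
    - [-0.06, -0.18, -0.16, 0, 0, 0]
    - [-0.08, -0.22, -0.18, 0, 0, 0]
    - [-0.1, -0.24, -0.18, 0, 0, 0]
    - [-0.1, -0.24, -0.18, 0, 0, 0]
    - [-0.1, -0.24, -0.18, 0, 0, 0]

```text
t: 8.03
tool_pos: [0.4157, 0.0403, 0.1712]
tool_rot: [0.001, 0.999, -0.036, 0.001]
force: [0.9, -0.0, 0.1]
width: 0.0
grip_force: 0.0
```

```bash
python3 -c "
from h import *
inbox(); d=grab('wrist','w5.png'); print(row(-42,97,100))
for p in [(4,97,57),(4,37,57),(0,-68,89)]:
  print(p,proj(d,Ro.from_euler('z',TH).apply(np.array(p)/1000)+[*C,0]))"
```

```text
t 8.0333 box mm [-50.5  69.1 171.2] F [ 0.9 -0.   0.1] w 3.890253517571742e-05
[ 1.660e-02 -5.690e-02  1.416e-01  7.000e-04 -2.000e-04  1.000e-04]
(4, 97, 57) [239.27748385 140.86938247]
(4, 37, 57) [314.08663143 141.04746   ]
(0, -68, 89) [463.96294488 152.4876968 ]
```

View pics/w5.png

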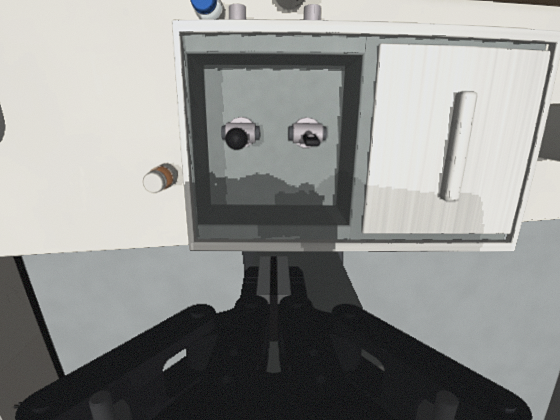

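Cover lies against the right stop. The ball is at (237,138), where predicted (239,141); bar at (310,138).

Request:
send_rows:
  motion:
    - [0.006, -0.02, 0, 0, 0, 0]
    - [0.012, -0.04, 0, 0, 0, 0]
    - [0.0166, -0.0565, 0.02, 0, 0, 0]
    - [0.0166, -0.0565, 0.05, 0, 0, 0]
    - [0.0166, -0.0565, 0.09, 0, 0, 0]
    - [0.0166, -0.0565, 0.12, 0, 0, 0]
    - [0.0166, -0.0565, 0.14, 0, 0, 0]
    - [0.0166, -0.0565, 0.14, 0, 0, 0]
    - [0.0166, -0.0565, 0.14, 0, 0, 0]

```text
t: 8.83
tool_pos: [0.4257, 0.0674, 0.1001]
tool_rot: [0.001, 0.999, -0.037, -0.001]
force: [0.8, -0.1, 0.8]
width: -0.0002
grip_force: 0.0
```

```bash
python3 -c "
from h import *
inbox(); print(row(-42,97,50))"
```

```text
t 8.8333 box mm [-42.4  96.9 100.1] F [ 0.8 -0.1  0.8] w -0.00022236034250628576
[ 0.001  -0.0004  0.1001  0.0004  0.0005 -0.0002]
```

Request:
send_rows:
  motion:
    - [0, 0, 0.03, 0, 0, 0]
    - [0, 0, 0.06, 0, 0, 0]
    - [0, 0, 0.08, 0, 0, 0]
    - [0, 0, 0.09, 0, 0, 0]
    - [0, 0, 0.096, 0, 0, 0]
    - [0, 0, 0.096, 0, 0, 0]
    - [0, 0, 0.096, 0, 0, 0]

```text
t: 9.42
tool_pos: [0.4266, 0.0675, 0.0533]
tool_rot: [0.001, 0.999, -0.036, 0.001]
force: [0.6, -0.2, -0.2]
width: -0.0
grip_force: 0.0
```

Request:
send_rows:
  motion:
    - [0.01, 0, 0, 0, 0, 0]
    - [0.02, 0, 0, 0, 0, 0]
    - [0.03, 0, 0, 0, 0, 0]
    - [0.038, 0, 0, 0, 0, 0]
    - [0.046, 0, 0, 0, 0, 0]
    - [0.054, 0, 0, 0, 0, 0]
    - [0.061, 0, 0, 0, 0, 0]
    - [0.068, 0, 0, 0, 0, 0]
    - [0.074, 0, 0, 0, 0, 0]
    - [0.08, 0, 0, 0, 0, 0]
    - [0.08, 0, 0, 0, 0, 0]

```text
t: 10.33
tool_pos: [0.4665, 0.0647, 0.0527]
tool_rot: [0.001, 0.999, -0.036, 0.0]
force: [-1.7, -0.7, -0.7]
width: 0.0
grip_force: 0.2
```

```bash
python3 -c "
from h import *
inbox()"
```

```text
t 10.3333 box mm [-1.6 97.1 52.7] F [-1.7 -0.7 -0.7] w 1.6757356266250153e-05
```

Request:
send_rows:
  motion:
    - [0.007, 0, 0, 0, 0, 0]
    - [0.014, 0, 0, 0, 0, 0]
    - [0.02, 0, 0, 0, 0, 0]
    - [0.025, 0, 0, 0, 0, 0]
    - [0.03, 0, 0.001, 0, 0, 0]
    - [0.034, 0, 0.002, 0, 0, 0]
    - [0.038, 0, 0.004, 0, 0, 0]
    - [0.041, 0, 0.006, 0, 0, 0]
    - [0.044, 0, 0.008, 0, 0, 0]
    - [0.046, 0, 0.01, 0, 0, 0]
    - [0.047, 0, 0.011, 0, 0, 0]
    - [0.047, 0, 0.011, 0, 0, 0]

```text
t: 11.33
tool_pos: [0.49, 0.0629, 0.0474]
tool_rot: [0.001, 0.999, -0.036, 0.001]
force: [-0.3, -0.3, 0.0]
width: -0.0004
grip_force: 0.2
```

```bash
python3 -c "
from h import *
inbox()"
```

```text
t 11.3333 box mm [22.  97.  47.4] F [-0.3 -0.3  0. ] w -0.00037261544616362907
```

Request:
send_rows:
  motion:
    - [0.001, 0, 0.002, 0, 0, 0]
    - [0.003, 0, 0.004, 0, 0, 0]
    - [0.005, 0, 0.006, 0, 0, 0]
    - [0.006, 0, 0.007, 0, 0, 0]
    - [0.006, 0, 0.007, 0, 0, 0]

```text
t: 11.75
tool_pos: [0.4924, 0.0628, 0.0444]
tool_rot: [0.001, 0.999, -0.036, -0.0]
force: [-4.5, 0.2, 9.3]
width: 0.0
grip_force: 4.8
```

```bash
python3 -c "
from h import *
inbox(); grab('wrist','w6.png')"
```

```text
t 11.75 box mm [24.5 97.1 44.4] F [-4.5  0.2  9.3] w 6.816970132006782e-06
```

View pics/w6.png

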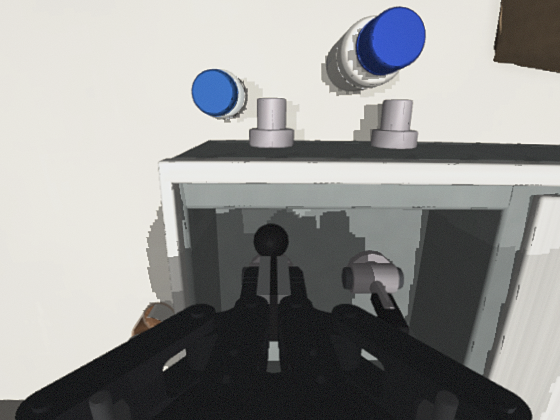

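The ball lever is pushed back: ball at (271,240), about 10 N against its stop. The bar lever still leans to the front at (385,295). I retreat and verify.

Request:
send_rows:
  motion:
    - [-0.01, 0, -0.01, 0, 0, 0]
    - [-0.03, 0, -0.04, 0, 0, 0]
    - [-0.05, 0, -0.09, 0, 0, 0]
    - [-0.07, 0, -0.15, 0, 0, 0]
    - [-0.09, 0, -0.21, 0, 0, 0]
    - [-0.12, 0, -0.26, 0, 0, 0]
    - [-0.15, 0, -0.29, 0, 0, 0]
    - [-0.15, 0, -0.29, 0, 0, 0]
    - [-0.15, 0, -0.29, 0, 0, 0]
    - [-0.15, 0, -0.29, 0, 0, 0]

```text
t: 12.63
tool_pos: [0.4173, 0.0684, 0.1876]
tool_rot: [0.001, 0.999, -0.036, -0.0]
force: [0.1, 0.5, 0.2]
width: -0.0
grip_force: 0.0
```

```bash
python3 -c "
from h import *
inbox(); d=grab('wrist')
B=lambda p:proj(d,Ro.from_euler('z',TH).apply(np.array(p)/1000)+[*C,0])
pts=[B((6+36*np.sin(a-.2),97,22+36*np.cos(a-.2))) for a in (.9,1.0,1.1,1.25)]
print(np.round(pts,1), B((0,-68,89)))
im=d['img'];x,y=map(int,pts[-1]);g=im[y-40:y+40,x-40:x+40].max(2)
m=cv2.morphologyEx((g<60).astype('uint8'),cv2.MORPH_OPEN,np.ones((9,9)))
n,l,s,c=cv2.connectedComponentsWithStats(m);print(s,c+[x-40,y-40])
cv2.imwrite('pics/w7.png',im)"
```

```text
t 12.6333 box mm [-50.9  97.3 187.6] F [0.1 0.5 0.2] w -4.177426643026839e-05
[[274.4 107.4]
 [274.3 104.2]
 [274.3 101.3]
 [274.3  97.8]] [487.17934106 149.04400924]
[[   0    9   80   71 5566]
 [   0    0   80   10  735]
 [  33   39   11    9   99]] [[273.4390945  101.11210923]
 [274.16326531  61.10204082]
 [272.         100.        ]]
```

View pics/w7.png

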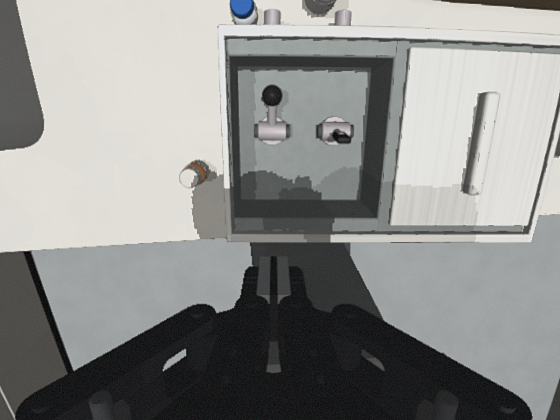

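The ball is at (272,95), matching the shut position (274,98). The bar lever is unchanged, the cover is parked on the deck with its ridge at about (482,143), and the robot is clear.

```bash
python3 -c "
from cell import env
print(env.hand_in())"
```

```text
the job is handed in; nothing more can be done
None
```

The job is handed in at about 12.7 s: the cover is parked against the right stop, the ball-knob valve is pushed back to its stop (about 10 N), the plain-bar handle is still open, and the hand touched nothing else; the hand-in returned no verdict.

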